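# Slide a filter blank along the rail into the corner pocket

## Task

Set the orange filter blank for inspection without picking it up: with the fingertips push it flat against the long aluminium rail of the dark registration plate before it comes level with the white window, then slide it along, keeping it against the rail all the way past the window, into the corner pocket at the end of the rail until it sits flush against both the rail and the end stop. Never lift, carry or tip the blank; leave the things standing around it where they are, and finish with the hand clear.

Things in the scene. Friction and masses are not known exactly. Their poses are not given: they have to be found in the camera images.
- plate: dark metal registration plate, fixed (place and yaw vary between starts), 130 (x) x 300 (y) mm; origin at the centre of its underside on the worktop, z up. Its flat bed lies 10 mm above the origin. Rail at its +x side, corner pocket at the -y end of the rail; no wall at the bed's +y and -x edges
- rail_mid (a point): middle of the rail's straight face, at the height of the bed: 45, 12, 10 mm in the plate's frame, same axes. The aluminium rail runs along y from y = +150 mm to the pocket, its face looks to -x, and it stands 12 mm above the bed
- lip_tip (a point): mouth corner of the short aluminium lip across the pocket from the rail, at the height of the bed: 5, -103, 10 mm in the plate's frame, same axes. The lip is 14 mm wide (to -x), 22 mm long (to -y, up to the end stop), 7 mm high. The pocket between rail and lip is 40 mm wide, 22 mm deep and open to +y
- stop_mid (a point): middle of the face of the aluminium end stop that closes the pocket, at the height of the bed: 25, -125, 10 mm in the plate's frame, same axes; its face looks to +y; 12 mm high, from the rail to x = -9 mm
- window (a point): centre of the white window, flush in the bed: -30, -35, 10 mm in the plate's frame, same axes; the window measures 52 mm (x) by 80 mm (y), so it begins at y = +5 mm and ends at y = -75 mm
- blank: orange rectangular filter blank with an amber glass insert, 36 mm (its x) by 46 mm (its y) by 12 mm high, about 50 g, loose, smooth (friction on the plate about 0.25); origin at the centre of its underside, z up. It starts on the +y part of the bed, off the rail, turned by up to 0.5 rad from the plate's axes. It is as high as the rail and the end stop, 5 mm higher than the lip
- seat (a point): where the origin of the blank must come to lie, on the bed in the corner pocket: 27, -102, 10 mm in the plate's frame, with the plate's axes. The blank lies there with its y along the rail (either way round); 21 mm of its length then stick out of the pocket to +y beyond the lip
- cover_box: small white box of cover glasses, 30 x 50 x 14 mm, loose, on the plate's bed near its -x, -y corner, its long side along the plate's x; bystander; origin at the centre of its underside
- petri: clear petri dish, 60 mm across, 16 mm high, loose, on the worktop before the plate's -x edge; bystander; origin at the centre of its underside
- oil: brown bottle with a black cap, 23 mm across, 58 mm high, loose, on the worktop beyond the plate's -y end; bystander; origin at the centre of its underside
- tally: round hand tally counter, 55 x 69 x 19 mm, loose, on the worktop behind the rail (+x side of the plate); bystander; origin at the centre of its underside
- timer: white bench timer, 62 x 62 x 19 mm, loose, on the worktop well to the left; bystander; origin at the centre of its underside

How it is judged:
By the outcome, as a careful person would: the job done as asked, in the order asked, and still so for the second after the job is handed in, with the robot touching nothing.
It also fails if it takes over 51 s, if anything falls off the work surface, if the arm or the gripper's body presses on something with over 40 N, if the wrist force passes 120 N, or if a joint passes its speed limit or range.

## Robot

A 6-joint arm with a two-finger parallel gripper is mounted at the origin on a cart in front of the work surface, level with it; the furniture and walls round the work are solid. World frame = base frame: x ahead of the robot, y to its left, z up, the work surface at z = 0. Lengths are in m, angles in rad, forces in N, time in s.
With the tool pointing down it reaches from about 0.35 to 0.775 m from the base axis. Payload 7.3 kg.
Tool frame: the origin (TCP) lies at the very end of the fingers, on their centre line; the grasp point (between the pads) lies 19 mm behind it; z points along the fingers, y is the line along which they close (so a half turn about z gives the same grasp; the last joint's range is limited). The gripper opens to 92 mm and grips with 3 to 60 N. Pads are 19 mm wide; open, the fingers measure 130 mm over their backs; the gripper's body (75 mm by 190 mm) begins 47 mm behind the grasp point.
Start: joints at [-1.294, 0.342, 1.524, -0, 1.275, -0.146], TCP at [0.215, -0.479, 0.227] pointing down, gripper open.
Joint ranges: [-2.53, 2.53], [-0.77, 2.02], [0.04, 2.7], [-1, 4.14], [0.28, 2.66], [-3.11, 3.11]. Speed limits (rad/s): [2.57, 2.57, 3.14, 3.14, 3.14, 3.14].

## Interface

Orientations are given as [roll, pitch, yaw] about the fixed x, y, z axes, in that order (R = Rz(yaw) Ry(pitch) Rx(roll)).
In Python, from cell import robot, read_camera, get_calibration gives the robot as it stands. The module is installed in compiled form; this text tells all that it offers.
- The arm moves only by the tool send_rows, never from a script. Its argument "plan" is a list of rows, each a list of 2 entries, a list of its own where there are three numbers: the shift along the tool's x, y, z as a fraction of full scale, then the turn, a rotation vector about the tool's x, y, z as a fraction of full scale. A call has exactly 10 rows; each row shifts and turns the commanded pose from where the row before left it, along the tool's axes as they then stand; what a row does not reach is not made up. Full scale, the value 1, is 0.025 m for a shift and 90 degrees for a turn. A row lasts 1/8 s, in which the tool goes at most 62.5 mm and 10.7 degrees, less where a joint would pass 70% of its speed; a pose out of reach is approached as far as the arm can. A call with a number of a shift or a turn outside -1 to 1 is refused whole. A call with a gripper value outside its range is refused whole. "gripper" is the opening, from -1 (shut) to 1 (fully open), so that 0 is half open, set as the call begins (left out, the last holds). The fingers move at their own pace and stop on an object; "force" is the grip in N (left out, the last holds). Time passes only in rows, so rows that do not move let the fingers close, or fill a call up. It gives the time, the measured TCP pose, the force, the opening and the grip force at its end, in the units of the state.
- robot.observe(): the state, without advancing time (a new reading comes with each control period).
- read_camera(name): name is "scene" or "top" or "wrist"; returns (picture, depth): 384x512x3 uint8, blue, green, red; 384x512 float32, m along the optical axis (not along the pixel's ray), 0 where there is no reading.
- get_calibration(name): a dict with "intrinsics" (3x3 intrinsics, pixels), "rvec" (rotation vector, rad) and "tvec" (3), from world to camera coordinates, as OpenCV has them. Camera axes: x right, y down, z forward; pixel columns grow to the right and rows downward; lengths in m; the calibration is good to about 2 mm. The wrist camera is an equidistant fisheye: a pixel r from the principal point sees the ray r / f radians off the axis. A picture is of the moment at which its call begins: read the wrist's pose just before it. get_calibration takes no time and is no camera call; for the wrist camera it gives the pose at the moment of the call.
- robot.hand_in(): hands the job in; it is judged then, once.
The state is a dict: "time": time; "qpos": joint angles; "qvel": joint speeds; "joint_efforts": joint torques, N m; "tool_pos": TCP position; "tool_rot": TCP orientation; "contact_force": force on the tool from outside, world axes, zero at the start; "torque": the same for the moment, N m; "opening": finger opening in m; "grip_force": force on a finger pad.
Only numpy, scipy, OpenCV 4.12 (cv2) and the standard library are available. Lean on these libraries where they do the work, as an engineer would, in place of code of your own. Each camera call takes 0.05 s, during which the arm holds its last target. There are 200 camera calls.

## Working session

There is one attempt and no reset: what is moved stays moved. The work goes in short steps, Python scripts to look and compute and a tool call to move; the robot and the scene stay as the last step left them, time stands still between calls to the robot, and variables do not carry over. Pictures are saved under pics/ and viewed, at most 10 in all, crops included, and the job is handed in when it is done.

Besides the shell and the picture viewer there is one more tool, called after "Emit:" as a command line: name --argument value ..., lists and objects as JSON in quotes. send_rows: Moves the arm, as the interface text tells. Shift numbers are shares of 0.025 m and turn numbers shares of 90 degrees, none past 1 either way. Its arguments: {"type":"object","properties":{"plan":{"type":"array"},"gripper":{"type":"number"},"force":{"type":"number"}},"required":["plan"]}

```bash
mkdir -p pics; python3 - <<'E'
from cell import robot, read_camera, get_calibration
import cv2,numpy as np
s=robot.observe();print(s)
for n in("top","scene"):
    im,d=read_camera(n);cv2.imwrite(f"pics/{n}0.png",im);np.save(f"{n}_d.npy",d);print(get_calibration(n))
E
```

```text
{'time': 0.0, 'qpos': array([-1.29397596e+00,  3.42720218e-01,  1.52506239e+00, -2.86923437e-05,
        1.27540094e+00, -1.45975481e-01]), 'qvel': array([-0.00093888,  0.00056202, -0.00156669, -0.00091243, -0.0003478 ,
       -0.00188626]), 'joint_efforts': array([-1.46781302e-03, -4.31246245e+01, -2.44219333e+01,  7.17184972e-02,
        5.59122430e-02, -1.17765535e-04]), 'tool_pos': array([ 0.21531863, -0.47834163,  0.22603044]), 'tool_rot': array([-3.14001469e+00, -2.04262965e-04,  4.22804064e-01]), 'contact_force': array([-0.48114045, -0.65132418, -0.79345127]), 'torque': array([-0.02467146,  0.00715695, -0.03387155]), 'grip_force': 0.0, 'opening': 0.09180951993426176}
{'intrinsics': array([[465.78646548,   0.        , 261.37927686],
       [  0.        , 465.78646548, 192.87610852],
       [  0.        ,   0.        ,   1.        ]]), 'rvec': array([ 2.17312943, -2.02697269,  0.23140983]), 'tvec': array([0.05175076, 0.5357393 , 1.04728222])}
{'intrinsics': array([[391.77580874,   0.        , 256.85083521],
       [  0.        , 391.77580874, 194.40017532],
       [  0.        ,   0.        ,   1.        ]]), 'rvec': array([ 1.05814675, -2.32496824,  1.09392714]), 'tvec': array([0.41131198, 0.26457468, 0.63742493])}
```

View pics/top0.png

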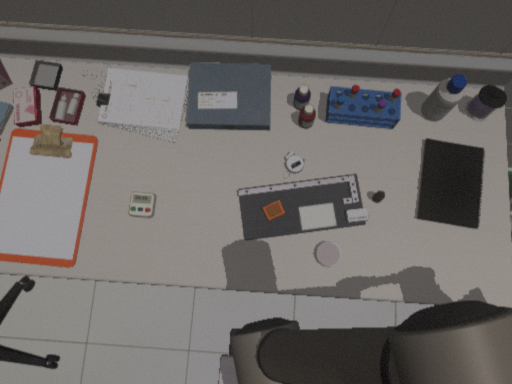

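View pics/scene0.png

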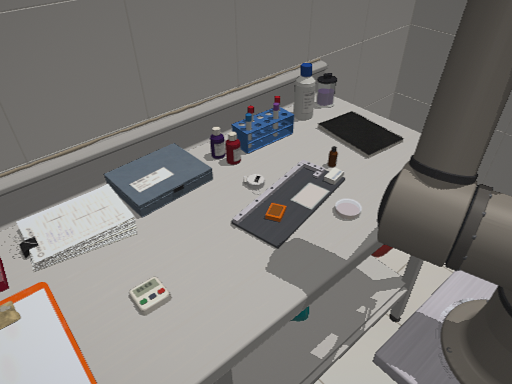

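The top view shows the plate at about (238–366, 176–238), the rail along its upper edge, the blank at (274,210) and the pocket on the right at (350,190). The scene view agrees. I'll enlarge both.

```bash
python3 - <<'E'
import cv2,numpy as np
a=cv2.imread("pics/top0.png")[165:245,230:375]
cv2.imwrite("pics/c1.png",cv2.resize(a,None,fx=5.5,fy=5.5,interpolation=cv2.INTER_CUBIC))
E
```

```text
(no output)
```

View pics/c1.png

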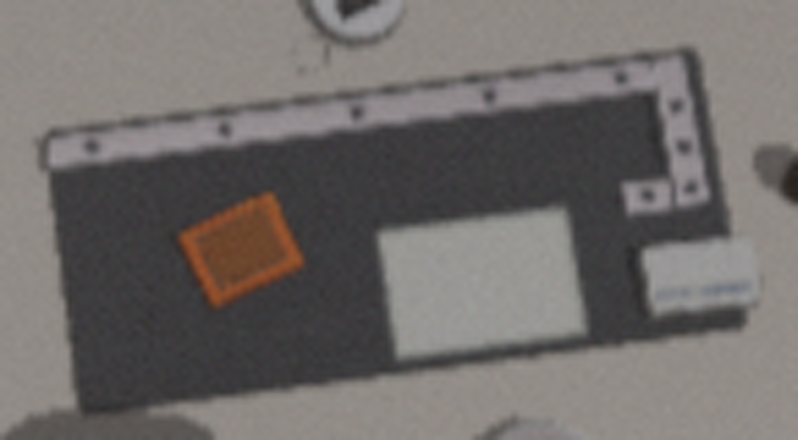

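```bash
cat > h.py <<'E'
import cv2,numpy as np
from cell import robot, read_camera, get_calibration
from scipy.optimize import least_squares
def ray_plane(uv,z,name="top"):
    c=get_calibration(name);K=c["intrinsics"];R=cv2.Rodrigues(c["rvec"])[0];C=-R.T@c["tvec"].ravel()
    d=np.c_[np.atleast_2d(uv),np.ones(len(np.atleast_2d(uv)))]@np.linalg.inv(K).T@R
    return C+d*((np.asarray(z)-C[2])/d[:,2])[:,None]
def fit2d(L,W):
    def T(p): c,s=np.cos(p[2]),np.sin(p[2]);return L[:,:2]@np.array([[c,s],[-s,c]])+p[:2]
    r=least_squares(lambda p:(T(p)-W[:,:2]).ravel(),[*W[:,:2].mean(0),0],loss="soft_l1",f_scale=.002)
    return r.x,(T(r.x)-W[:,:2])*1e3
E
python3 - <<'E'
from h import *
crop=lambda c:np.array([230,165])+(np.array(c)+.5)/5.5-.5
px=[(378,231),(568,207),(588,334),(396,360),(48,170),(655,93),(622,183),(628,214),(83,410),(745,325)]
L=np.array([(-4,5,10),(-4,-75,10),(-56,-75,10),(-56,5,10),(45,150,22),(45,-125,22),(5,-103,17),(-9,-103,17),(-65,150,10),(-65,-150,10)])/1e3
W=ray_plane(crop(px),L[:,2]);p,r=fit2d(L,W);print(p,r.round(1))
B=ray_plane(crop([(180,236),(272,194),(303,264),(217,307)]),np.full(4,.022))
c,s=np.cos(p[2]),np.sin(p[2]);P=(B[:,:2]-p[:2])@np.array([[c,-s],[s,c]]);print((P*1e3).round(1),P.mean(0))
E0=np.array([(18,23),(18,-23),(-18,-23),(-18,23)])/1e3
print(fit2d(E0,P))
E
```

```text
[ 0.51613782 -0.01119772  0.20020594] [[-2.7 -3.1]
 [-3.8  3.3]
 [ 2.4  3.9]
 [ 4.1 -2.4]
 [ 1.5 -0.7]
 [ 1.7 -0.4]
 [-0.5  0.5]
 [-0.2  0.8]
 [-1.7  0.9]
 [-0.4 -1.6]]
[[  6.2  96.4]
 [ 19.8  53.2]
 [-13.4  44. ]
 [-27.5  84.4]] [-0.00371302  0.06948876]
(array([-0.00370492,  0.06938709,  0.31591611]), array([[ 0.01875086,  0.45122436],
       [ 0.73417978, -0.08645621],
       [-0.29179441, -2.05206746],
       [-0.42874658,  1.28062591]]))
```

```bash
cat >> h.py <<'E'
from scipy.spatial.transform import Rotation as Ro
P=np.array([.51614,-.01120,.20021])
def state():
    s=robot.observe();c,k=np.cos(P[2]),np.sin(P[2])
    q=(s["tool_pos"][:2]-P[:2])@np.array([[c,-k],[k,c]])*1e3
    print("t %.2f plate xy"%s["time"],q.round(1),"z %.1f"%(s["tool_pos"][2]*1e3),"yaw_pl %.4f"%(s["tool_rot"][2]-P[2]),"F",s["contact_force"].round(1),"q6 %.2f"%s["qpos"][5]);return s
def go(x,y,z,yaw):  # plate mm, z mm world, yaw in plate: turn first, then shift
    s=state();c,k=np.cos(P[2]),np.sin(P[2])
    w=np.array([P[0]+(c*x-k*y)/1e3,P[1]+(k*x+c*y)/1e3,z/1e3])
    R0=Ro.from_euler("xyz",s["tool_rot"]);R1=Ro.from_euler("xyz",[np.pi,0,yaw+P[2]])
    print(" turn",((R0.inv()*R1).as_rotvec()/(np.pi/2)).round(4)," shift units",(R1.inv().apply(w-s["tool_pos"])/.025).round(3))
E
python3 -c "
from h import *
go(-45,69,110,0)"
```

```text
t 0.10 plate xy [-387.7 -398.1] z 226.1 yaw_pl 0.2226 F [ 0.3  0.4 -0.2] q6 -0.15
 turn [-0.0009 -0.      0.1417]  shift units [ 13.709 -18.683   4.646]
```

Emit:
send_rows --plan '[[[0,0,0],[0,0,0.071]],[[0,0,0],[0,0,0.071]],[[0.76,-1,0.1],[0,0,0]],[[0.76,-1,0.1],[0,0,0]],[[0.76,-1,0.1],[0,0,0]],[[0.76,-1,0.1],[0,0,0]],[[0.76,-1,0.1],[0,0,0]],[[0.76,-1,0.1],[0,0,0]],[[0.76,-1,0.1],[0,0,0]],[[0.76,-1,0.1],[0,0,0]]]' --gripper -1 --force 10

```text
time: 1.35
tool_pos: [0.3249, -0.2515, 0.2064]
tool_rot: [-3.141, 0.0, 0.2]
contact_force: [0.7, 0.2, -0.1]
opening: 0.0009
grip_force: 0.0
```

Emit:
send_rows --plan '[[[0.76,-1,0.3],[0,0,0]],[[0.76,-1,0.3],[0,0,0]],[[0.76,-1,0.3],[0,0,0]],[[0.76,-1,0.3],[0,0,0]],[[0.76,-1,0.3],[0,0,0]],[[0.76,-1,0.3],[0,0,0]],[[0.76,-1,0.3],[0,0,0]],[[0.76,-1,0.3],[0,0,0]],[[0.76,-1,0.3],[0,0,0]],[[0,0,0],[0,0,0]]]'

```text
time: 2.6
tool_pos: [0.4476, 0.0033, 0.1385]
tool_rot: [-3.141, 0.001, 0.203]
contact_force: [-0.6, -0.8, 1.1]
opening: 0.0001
grip_force: 0.0
```

```bash
python3 - <<'E'
from h import *
go(-45,69,110,0)
c=get_calibration("wrist");print(c)
im,d=read_camera("wrist");cv2.imwrite("pics/w1.png",im);np.save("w1.npy",d)
E
```

```text
t 2.60 plate xy [-64.3  27.8] z 138.5 yaw_pl 0.0024 F [-0.6 -0.8  1.1] q6 1.20
 turn [-0.0004  0.0009  0.0015]  shift units [ 0.771 -1.647  1.138]
{'intrinsics': array([[297.31863964,   0.        , 254.98535013],
       [  0.        , 297.31863964, 190.27514037],
       [  0.        ,   0.        ,   1.        ]]), 'rvec': array([-2.26601026,  1.84844175,  0.25131889]), 'tvec': array([-0.08688755,  0.41447459,  0.42001907])}
```

View pics/w1.png

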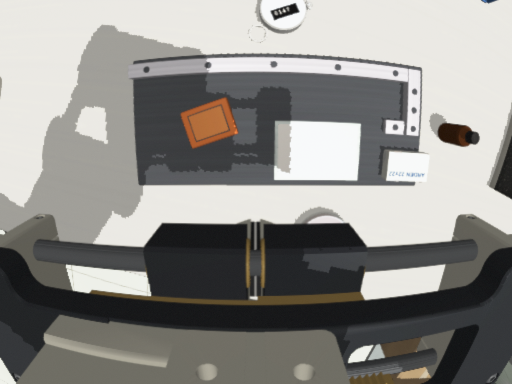

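The wrist view shows the blank at about (210,123), the rail face from (134,77) to (408,79), the window at (274–360, 122–180), and the closed fingers at (255,255). I'll enlarge it to refine the measurements and the finger shape.

```bash
python3 - <<'E'
import cv2,numpy as np
i=cv2.imread("pics/w1.png");f=lambda a:cv2.resize(a,None,fx=2.5,fy=2.5,interpolation=cv2.INTER_CUBIC)
a=f(i[50:190,120:430]);b=f(i[215:305,120:430]);cv2.imwrite("pics/c2.png",np.vstack([a,b]))
E
```

```text
(no output)
```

View pics/c2.png

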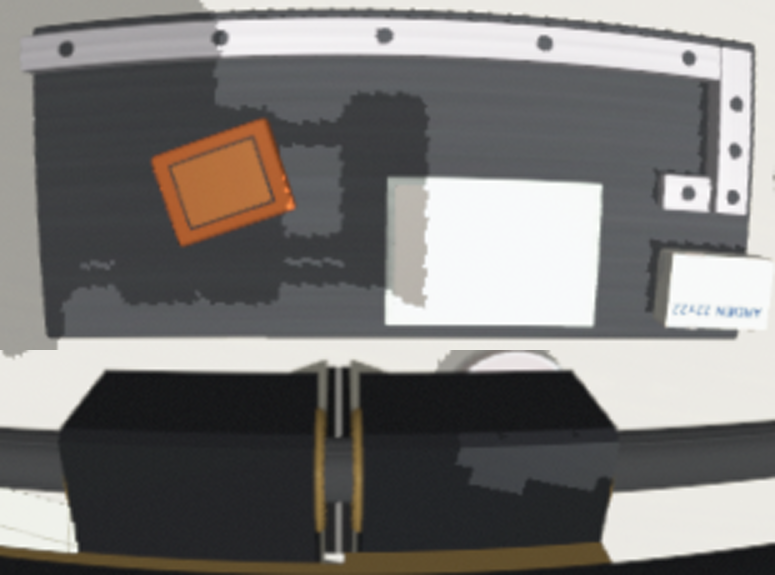

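```bash
cat >> h.py <<'E'
def wray(uv,z,c):
    K=c["intrinsics"];R=cv2.Rodrigues(c["rvec"])[0];C=-R.T@c["tvec"].ravel()
    d=cv2.fisheye.undistortPoints(np.array(uv,float).reshape(-1,1,2),K,np.zeros(4)).reshape(-1,2)
    d=np.c_[d,np.ones(len(d))]@R
    return C+d*((np.asarray(z)-C[2])/d[:,2])[:,None]
def wproj(X,c): return cv2.fisheye.projectPoints(np.array(X,float).reshape(-1,1,3),np.array(c["rvec"],float).reshape(3,1),np.array(c["tvec"],float).reshape(3,1),c["intrinsics"],np.zeros(4))[0].reshape(-1,2)
def toplate(W,p=None):
    p=P if p is None else p;c,s=np.cos(p[2]),np.sin(p[2]);return (W[:,:2]-p[:2])@np.array([[c,-s],[s,c]])
E
python3 - <<'E'
from h import *
c=get_calibration("wrist")
crop=lambda q:np.array([120,50])+(np.array(q)+.5)/2.5-.5
px=[(387,177),(602,184),(594,327),(385,325),(24,72),(718,80),(665,173),(665,208),(50,337),(735,337)]
L=np.array([(-4,5,10),(-4,-75,10),(-56,-75,10),(-56,5,10),(45,150,22),(45,-125,22),(5,-103,17),(-9,-103,17),(-65,150,10),(-65,-150,10)])/1e3
p,r=fit2d(L,wray(crop(px),L[:,2],c));print(p,r.round(1))
B=wray(crop([(152,158),(265,120),(294,207),(181,246)]),np.full(4,.022),c)
E0=np.array([(18,23),(18,-23),(-18,-23),(-18,23)])/1e3
for q in(p,P):
  b=toplate(B,q);print((b*1e3).round(1).tolist(),fit2d(E0,b)[0].round(4))
s=robot.observe();R=Ro.from_euler("xyz",s["tool_rot"])
T=s["tool_pos"]+R.apply(np.array([(9.5,19,0),(9.5,-19,0),(0,0,0),(-9.5,0,0),(9.5,19,-47),(9.5,-19,-47),(9.5,19,-19)])/1e3)
print(((wproj(T,c)-[120,215])*2.5+[0,350]).round())
E
```

```text
[ 0.51521012 -0.01148925  0.20059731] [[-1.9 -3.7]
 [-3.2  2.3]
 [ 3.1  4. ]
 [ 4.1 -2.5]
 [ 0.4  2.7]
 [ 1.1 -1.7]
 [ 0.1 -0.5]
 [-0.   0.3]
 [-1.4  2.8]
 [-0.8 -3.2]]
[[7.4, 95.9], [20.1, 53.4], [-12.1, 43.0], [-26.1, 85.7]] [-0.0026  0.0695  0.3053]
[[6.4, 95.8], [19.2, 53.3], [-13.1, 42.9], [-27.1, 85.6]] [-0.0036  0.0694  0.3056]
[[419. 370.]
 [252. 370.]
 [335. 408.]
 [335. 445.]
 [447. 471.]
 [222. 471.]
 [428. 404.]]
```

```bash
python3 - <<'E'
from h import *
c=get_calibration("wrist");d=np.load("w1.npy");s=robot.observe();R=Ro.from_euler("xyz",s["tool_rot"])
K=c["intrinsics"];Rc=cv2.Rodrigues(c["rvec"])[0]
def pt(u,v):
    x=cv2.fisheye.undistortPoints(np.array([[[u,v]]],float),K,np.zeros(4)).ravel();z=d[int(v),int(u)]
    X=Rc.T@(np.array([x[0]*z,x[1]*z,z])-c["tvec"].ravel());return (R.inv().apply(X-s["tool_pos"])*1e3).round(0)
for u in(150,165,200,230,243,247,251,255,259,263,280,310,345):
    print(u,[pt(u,v).tolist() for v in(225,232,242,255,270,285)])
E
```

```text
150 [[-50.0, -117.0, 139.0], [-58.0, -119.0, 140.0], [37.0, -29.0, -84.0], [35.0, -28.0, -88.0], [30.0, -29.0, -88.0], [25.0, -29.0, -88.0]]
165 [[37.0, -28.0, -71.0], [37.0, -26.0, -78.0], [37.0, -24.0, -84.0], [35.0, -23.0, -89.0], [30.0, -24.0, -88.0], [25.0, -25.0, -88.0]]
200 [[37.0, -17.0, -71.0], [37.0, -16.0, -77.0], [37.0, -14.0, -83.0], [35.0, -14.0, -88.0], [31.0, -14.0, -88.0], [26.0, -15.0, -88.0]]
230 [[37.0, -7.0, -71.0], [37.0, -7.0, -77.0], [37.0, -6.0, -83.0], [35.0, -6.0, -87.0], [31.0, -6.0, -88.0], [25.0, -6.0, -87.0]]
243 [[36.0, -3.0, -70.0], [37.0, -3.0, -76.0], [37.0, -3.0, -84.0], [35.0, -2.0, -88.0], [31.0, -3.0, -88.0], [26.0, -3.0, -88.0]]
247 [[37.0, -2.0, -71.0], [36.0, -2.0, -73.0], [35.0, -2.0, -79.0], [33.0, -2.0, -83.0], [30.0, -2.0, -86.0], [24.0, -2.0, -85.0]]
251 [[10.0, -2.0, -3.0], [10.0, -2.0, -15.0], [10.0, -1.0, -26.0], [31.0, -1.0, -80.0], [27.0, -1.0, -82.0], [-3.0, -1.0, -44.0]]
255 [[10.0, 1.0, -4.0], [10.0, 1.0, -14.0], [10.0, 1.0, -27.0], [31.0, 1.0, -79.0], [27.0, 1.0, -82.0], [-125.0, 0.0, 140.0]]
259 [[10.0, 3.0, -5.0], [10.0, 3.0, -14.0], [10.0, 2.0, -27.0], [31.0, 2.0, -80.0], [27.0, 2.0, -82.0], [-3.0, 2.0, -44.0]]
263 [[37.0, 3.0, -70.0], [36.0, 3.0, -74.0], [35.0, 3.0, -79.0], [33.0, 3.0, -83.0], [29.0, 3.0, -85.0], [24.0, 3.0, -85.0]]
280 [[37.0, 8.0, -70.0], [37.0, 8.0, -77.0], [38.0, 7.0, -85.0], [36.0, 7.0, -88.0], [31.0, 7.0, -88.0], [26.0, 7.0, -88.0]]
310 [[37.0, 18.0, -71.0], [37.0, 17.0, -76.0], [36.0, 16.0, -83.0], [35.0, 15.0, -87.0], [30.0, 16.0, -87.0], [26.0, 16.0, -89.0]]
345 [[37.0, 29.0, -72.0], [37.0, 28.0, -77.0], [37.0, 26.0, -84.0], [35.0, 25.0, -88.0], [30.0, 25.0, -88.0], [25.0, 26.0, -88.0]]
```

```bash
sed -i 's/^P=.*/P=np.array([.51567,-.01134,.2004])/' h.py; python3 -c "
from h import *
go(-45,68,14,0)"
```

```text
t 2.65 plate xy [-64.2  27.1] z 138.7 yaw_pl 0.0015 F [ 0.5 -1.2  1. ] q6 1.20
 turn [-0.0001  0.0008  0.0009]  shift units [ 0.768 -1.638  4.99 ]
```

Emit:
send_rows --plan '[[[0.38,-0.8,0.2],[0,0,0]],[[0.38,-0.83,0.5],[0,0,0]],[[0,0,0.6],[0,0,0]],[[0,0,0.7],[0,0,0]],[[0,0,0.7],[0,0,0]],[[0,0,0.7],[0,0,0]],[[0,0,0.7],[0,0,0]],[[0,0,0.6],[0,0,0]],[[0,0,0.2],[0,0,0]],[[0,0,0],[0,0,0]]]' --gripper -0.74

```text
time: 3.9
tool_pos: [0.4582, 0.045, 0.0168]
tool_rot: [3.141, 0.0, 0.199]
contact_force: [-0.4, -0.0, 0.5]
opening: 0.0119
grip_force: 0.0
```

```bash
python3 -c "
from h import *
go(-20,68,14,0)"
```

```text
t 3.90 plate xy [-45.1  66.7] z 16.8 yaw_pl -0.0013 F [-0.4 -0.   0.5] q6 1.30
 turn [ 0.0001  0.0002 -0.0009]  shift units [ 1.005 -0.053  0.113]
```

Emit:
send_rows --plan '[[[0.1,-0.05,0.1],[0,0,0]],[[0.1,0,0],[0,0,0]],[[0.1,0,0],[0,0,0]],[[0.1,0,0],[0,0,0]],[[0.1,0,0],[0,0,0]],[[0.1,0,0],[0,0,0]],[[0.1,0,0],[0,0,0]],[[0.1,0,0],[0,0,0]],[[0.1,0,0],[0,0,0]],[[0.1,0,0],[0,0,0]]]'

```text
time: 5.15
tool_pos: [0.4826, 0.0518, 0.0142]
tool_rot: [3.142, 0.0, 0.2]
contact_force: [-1.2, -0.1, -0.2]
opening: 0.012
grip_force: 0.1
```

Emit:
send_rows --plan '[[[0.08,0,0],[0,0,0]],[[0.08,0,0],[0,0,0]],[[0.08,0,0],[0,0,0]],[[0.06,0,0],[0,0,0]],[[0.06,0,0],[0,0,0]],[[0.06,0,0],[0,0,0]],[[0.06,0,0],[0,0,0]],[[0.06,0,0],[0,0,0]],[[0.04,0,0],[0,0,0]],[[0.0,0,0],[0,0,0]]]'

```text
time: 6.4
tool_pos: [0.4968, 0.0546, 0.0142]
tool_rot: [3.141, -0.0, 0.2]
contact_force: [-0.0, -0.4, -0.1]
opening: 0.012
grip_force: 0.0
```

```bash
python3 - <<'E'
from h import *
go(-0.5,68,14,0)
c=get_calibration("wrist");im,d=read_camera("wrist");cv2.imwrite("pics/w2.png",im)
uv=wproj([[*(P[:2]+[-.0,.06]),.02]],c)[0];print(uv)
x,y=np.clip(uv-[100,70],0,[312,244]).astype(int);print(x,y)
cv2.imwrite("pics/c3.png",cv2.resize(im[y:y+140,x:x+200],None,fx=4,fy=4,interpolation=cv2.INTER_CUBIC))
E
```

```text
t 6.40 plate xy [-5.4 68.4] z 14.2 yaw_pl -0.0006 F [-0.  -0.4 -0.1] q6 1.33
 turn [ 0.0001 -0.     -0.0004]  shift units [0.195 0.016 0.007]
[271.8040674  213.57252437]
171 143
```

View pics/c3.png

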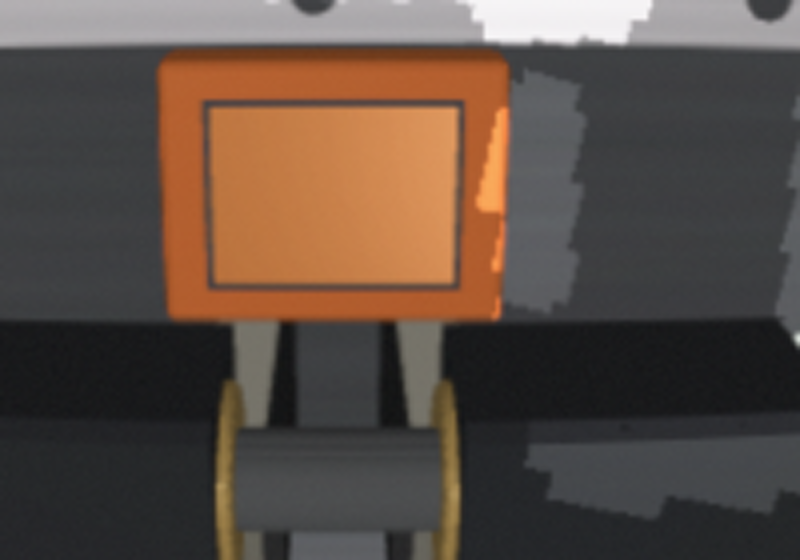

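The blank now lies square against the two fingers (crop 165–505, 55–320), a few mm short of the rail at the top. The fingertips span 233–445, about 29 mm.

Emit:
send_rows --plan '[[[0.03,0,0],[0,0,0]],[[0.03,0,0],[0,0,0]],[[0.03,0,0],[0,0,0]],[[0.03,0,0],[0,0,0]],[[0.03,0,0],[0,0,0]],[[0.02,0,0],[0,0,0]],[[0,0,0],[0,0,0]],[[0,0,0],[0,0,0]],[[0,0,0],[0,0,0]],[[0,0,0],[0,0,0]]]'

```text
time: 7.7
tool_pos: [0.4989, 0.0553, 0.0138]
tool_rot: [-3.141, 0.004, 0.2]
contact_force: [-6.8, -3.3, 2.3]
opening: 0.0119
grip_force: 3.2
```

```bash
python3 -c "
from h import *
for i in range(6): read_camera('top') if i else 0; go(-.5,68,14,0)"|grep plate
```

```text
t 7.70 plate xy [-3.1 68.7] z 13.8 yaw_pl -0.0004 F [-6.8 -3.3  2.3] q6 1.33
t 7.75 plate xy [-3.1 68.6] z 13.8 yaw_pl -0.0005 F [-6.3 -2.   2. ] q6 1.33
t 7.80 plate xy [-3.1 68.6] z 13.8 yaw_pl -0.0005 F [-5.6 -2.8  1.9] q6 1.33
t 7.85 plate xy [-3.1 68.6] z 13.8 yaw_pl -0.0005 F [-5.2 -2.4  1.9] q6 1.33
t 7.90 plate xy [-3.1 68.6] z 13.8 yaw_pl -0.0005 F [-5.8 -1.7  2.1] q6 1.33
t 7.95 plate xy [-3.1 68.6] z 13.8 yaw_pl -0.0004 F [-5.3 -2.9  3.2] q6 1.33
```

```bash
sed -i 's/^P=.*/P=np.array([.51342,-.01180,.2004])/' h.py; python3 -c "
from h import *
go(23,114,50,1.5708)"
```

```text
t 7.95 plate xy [-0.8 68.6] z 13.8 yaw_pl -0.0004 F [-5.3 -2.9  3.2] q6 1.33
 turn [-0.0023  0.0018 -1.0003]  shift units [ 1.815  0.952 -1.448]
```

Emit:
send_rows --plan '[[[-0.1,0,0],[0,0,0]],[[-0.2,0,0],[0,0,0]],[[-0.2,0,0],[0,0,0]],[[0,0,-0.7],[0,0,0]],[[0,0,-0.7],[0,0,-0.1]],[[0,0,0],[0,0,-0.1]],[[0,0,0],[0,0,-0.1]],[[0,0,0],[0,0,-0.1]],[[0,0,0],[0,0,-0.1]],[[0,0,0],[0,0,-0.1]]]'

```text
time: 9.2
tool_pos: [0.4886, 0.053, 0.0493]
tool_rot: [3.141, -0.0, 1.147]
contact_force: [0.2, 0.4, -0.4]
opening: 0.0119
grip_force: 0.0
```

Emit:
send_rows --plan '[[[0,0,0],[0,0,-0.1]],[[0,0,0],[0,0,-0.1]],[[0,0,0],[0,0,-0.1]],[[0,0,0],[0,0,-0.1]],[[0.6,0.4,0],[0,0,0]],[[0.6,0.4,0],[0,0,0]],[[0.6,0.4,0],[0,0,0]],[[0,0,0],[0,0,0]],[[0,0,0],[0,0,0]],[[0,0,0],[0,0,0]]]'

```text
time: 10.45
tool_pos: [0.5088, 0.1027, 0.0491]
tool_rot: [-3.141, 0.0, 1.77]
contact_force: [0.5, -0.6, 0.2]
opening: 0.0122
grip_force: 0.0
```

```bash
python3 -c "
from h import *
go(23,114,14,1.5708)"
```

```text
t 10.45 plate xy [ 18.3 113.1] z 49.1 yaw_pl 1.5695 F [ 0.5 -0.6  0.2] q6 -0.15
 turn [-0.0003  0.0001 -0.0008]  shift units [0.035 0.188 1.405]
```

Emit:
send_rows --plan '[[[0,0.19,0.2],[0,0,0]],[[0,0,0.4],[0,0,0]],[[0,0,0.4],[0,0,0]],[[0,0,0.3],[0,0,0]],[[0,0,0.1],[0,0,0]],[[-0.1,0,0],[0,0,0]],[[-0.1,0,0],[0,0,0]],[[-0.1,0,0],[0,0,0]],[[-0.1,0.003,0],[0,0,0]],[[-0.1,0.003,0],[0,0,0]]]'

```text
time: 11.7
tool_pos: [0.5165, 0.0915, 0.0143]
tool_rot: [3.141, 0.0, 1.77]
contact_force: [0.1, -0.6, 0.0]
opening: 0.0122
grip_force: 0.1
```

Emit:
send_rows --plan '[[[-0.1,0.003,0],[0,0,0]],[[-0.1,0.003,0],[0,0,0]],[[-0.1,0.003,0],[0,0,0]],[[-0.1,0.003,0],[0,0,0]],[[-0.1,0.003,0],[0,0,0]],[[-0.1,0.003,0],[0,0,0]],[[-0.1,0.003,0],[0,0,0]],[[-0.1,0.003,0],[0,0,0]],[[-0.1,0.003,0],[0,0,0]],[[0,0,0],[0,0,0]]]'

```text
time: 12.95
tool_pos: [0.5216, 0.0696, 0.0142]
tool_rot: [3.141, 0.0, 1.77]
contact_force: [-0.0, -0.8, -0.1]
opening: 0.0117
grip_force: 0.0
```

```bash
python3 - <<'E'
from h import *
go(27,-69.5,14,1.5708)
c=get_calibration("wrist");im,d=read_camera("wrist");cv2.imwrite("pics/w3.png",im)
k,s=np.cos(P[2]),np.sin(P[2])
uv=wproj([[P[0]+k*.03-s*.055,P[1]+s*.03+k*.055,.02]],c)[0];print(uv)
x,y=np.clip(uv-[100,70],0,[312,244]).astype(int);print(x,y)
cv2.imwrite("pics/c4.png",cv2.resize(im[y:y+140,x:x+200],None,fx=4,fy=4,interpolation=cv2.INTER_CUBIC))
E
```

```text
t 12.95 plate xy [24.2 78.2] z 14.2 yaw_pl 1.5698 F [-0.  -0.8 -0.1] q6 -0.21
 turn [ 0.0001  0.0001 -0.0006]  shift units [-5.907  0.111  0.008]
[263.73698406 275.92422646]
163 205
```

View pics/c4.png

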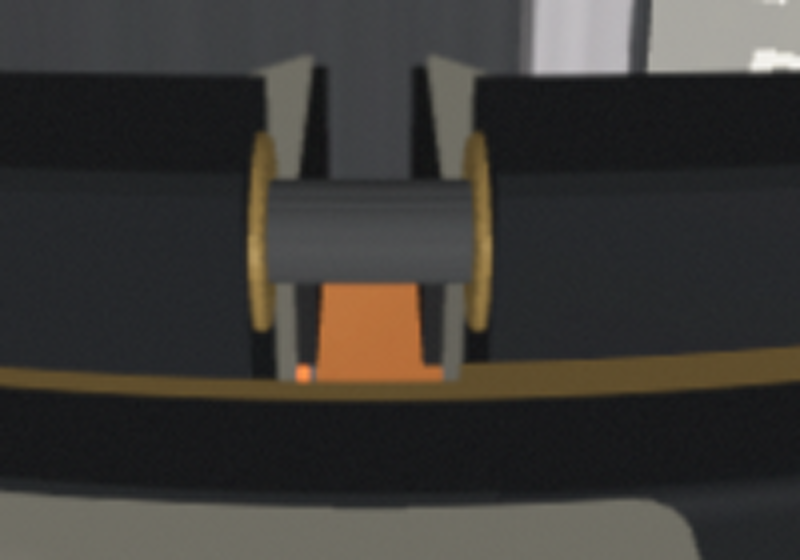

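In the wrist view the hand hides the blank; only an orange strip at (370,330) shows between the fingers. I'll use the top and scene cameras instead.

```bash
python3 - <<'E'
from h import *
a,_=read_camera("top");b,_=read_camera("scene")
f=lambda i,x,y:cv2.resize(i[y:y+75,x:x+135],None,fx=5.8,fy=3.9,interpolation=cv2.INTER_CUBIC)
f=lambda i,x,y,w,h,s:cv2.resize(i[y:y+h,x:x+w],None,fx=s,fy=s,interpolation=cv2.INTER_CUBIC)
A=f(a,235,170,135,55,5);B=f(b,230,155,135,60,5)
cv2.imwrite("pics/c5.png",np.vstack([A,B]))
E
```

```text
(no output)
```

View pics/c5.png

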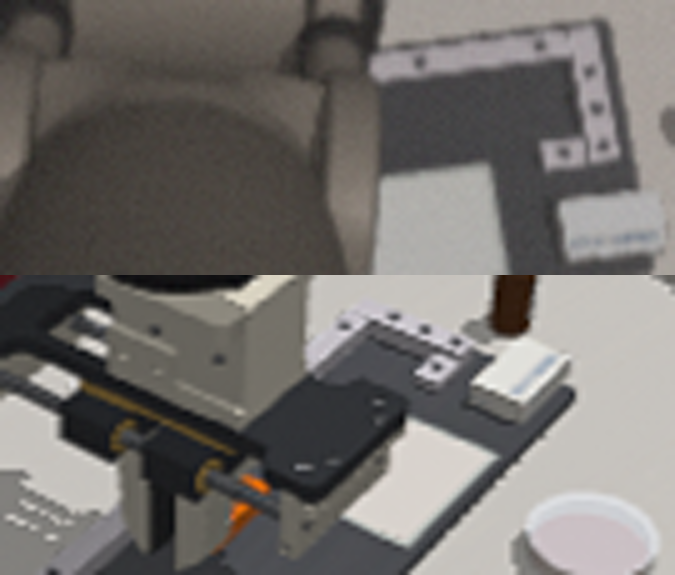

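The top view is hidden by the arm, and the scene view shows only a bit of orange at (245,510). I'll push to just before the window, then lift and look from ahead of the blank.

Emit:
send_rows --plan '[[[-0.1,0.003,0],[0,0,0]],[[-0.1,0.003,0],[0,0,0]],[[-0.1,0.003,0],[0,0,0]],[[-0.1,0.003,0],[0,0,0]],[[-0.1,0.003,0],[0,0,0]],[[0,0,0],[0,0,0]],[[0.1,0,0],[0,0,0]],[[0.2,0,-0.6],[0,0,0]],[[0,0,-1],[0,0,0]],[[0,0,-1],[0,0,0]]]'

```text
time: 14.35
tool_pos: [0.5229, 0.0655, 0.0809]
tool_rot: [3.141, 0.0, 1.771]
contact_force: [1.0, -0.3, 0.1]
opening: 0.0121
grip_force: 0.0
```

Emit:
send_rows --plan '[[[-1,0,-0.5],[0,0,0]],[[-1,0,0],[0,0,0]],[[-1,0,0],[0,0,0]],[[-1,0,0],[0,0,0]],[[-1,0,0],[0,0,0]],[[-1,0,0],[0,0,0]],[[0,0,0],[0,0,0]],[[0,0,0],[0,0,0]],[[0,0,0],[0,0,0]],[[0,0,0],[0,0,0]]]'

```text
time: 15.6
tool_pos: [0.5525, -0.0813, 0.0918]
tool_rot: [-3.142, 0.0, 1.771]
contact_force: [0.9, 0.5, -0.9]
opening: 0.0121
grip_force: 0.0
```

```bash
python3 - <<'E'
from h import *
state()
c=get_calibration("wrist");im,d=read_camera("wrist");cv2.imwrite("pics/w4.png",im)
k,s=np.cos(P[2]),np.sin(P[2])
pl=lambda x,y,z:[P[0]+(k*x-s*y)/1e3,P[1]+(s*x+k*y)/1e3,z/1e3]
print(wproj([pl(27,28,22),pl(45,5,22),pl(45,51,22),pl(9,5,22),pl(9,51,22)],c).round(1).tolist())
uv=wproj([pl(27,28,22)],c)[0]
x,y=np.clip(uv-[100,70],0,[312,244]).astype(int);print(x,y)
cv2.imwrite("pics/c6.png",cv2.resize(im[y:y+140,x:x+200],None,fx=4,fy=4,interpolation=cv2.INTER_CUBIC))
E
```

```text
t 15.60 plate xy [ 24.5 -75.9] z 91.8 yaw_pl 1.5711 F [ 0.9  0.5 -0.9] q6 -0.48
[[257.4, 67.4], [281.3, 97.5], [281.2, 38.7], [233.4, 97.4], [233.4, 38.6]]
157 0
```

View pics/c6.png

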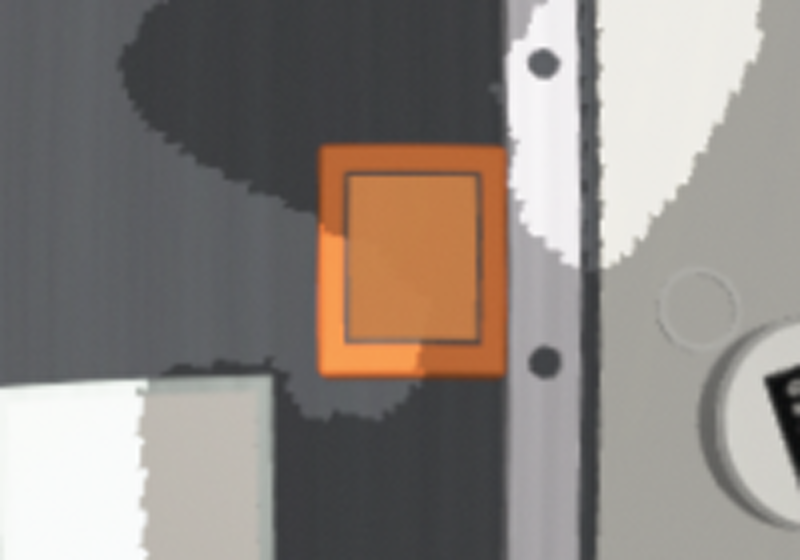

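The crop shows the blank (318–507, 145–377) flush with the rail face at x≈507, its front edge just level with the start of the window. I'll go back behind it.

Emit:
send_rows --plan '[[[1,0,0],[0,0,0]],[[1,0,0],[0,0,0]],[[1,0,0],[0,0,0]],[[1,0,0],[0,0,0]],[[1,0,0],[0,0,0]],[[0.98,0,0.4],[0,0,0]],[[0,0,0.8],[0,0,0]],[[0,0,0.9],[0,0,0]],[[0,0,0.8],[0,0,0]],[[0,0,0.2],[0,0,0]]]'

```text
time: 16.9
tool_pos: [0.5221, 0.0648, 0.0132]
tool_rot: [-3.139, -0.0, 1.771]
contact_force: [0.8, -0.3, -0.1]
opening: 0.0118
grip_force: 0.0
```

```bash
python3 -c "
from h import *
go(27,-69.5,14,1.5708)"
```

```text
t 16.90 plate xy [23.7 73.3] z 13.2 yaw_pl 1.5705 F [ 0.8 -0.3 -0.1] q6 -0.22
 turn [-0.0015 -0.0003 -0.0002]  shift units [-5.712  0.13  -0.033]
```

Emit:
send_rows --plan '[[[-0.1,0.0,0],[0,0,0]],[[-0.1,0.0,0],[0,0,0]],[[-0.08,0.003,0],[0,0,0]],[[-0.08,0.003,0],[0,0,0]],[[-0.12,0.004,0],[0,0,0]],[[-0.15,0.004,0],[0,0,0]],[[-0.15,0.004,0],[0,0,0]],[[-0.15,0.004,0],[0,0,0]],[[-0.15,0.004,0],[0,0,0]],[[-0.15,0.004,0],[0,0,0]]]'

```text
time: 18.15
tool_pos: [0.5298, 0.0343, 0.0142]
tool_rot: [-3.141, 0.0, 1.771]
contact_force: [-0.6, 0.0, 0.3]
opening: 0.0116
grip_force: 0.1
```

Emit:
send_rows --plan '[[[-0.15,0.004,0],[0,0,0]],[[-0.15,0.004,0],[0,0,0]],[[-0.15,0.004,0],[0,0,0]],[[-0.15,0.004,0],[0,0,0]],[[-0.15,0.004,0],[0,0,0]],[[-0.15,0.004,0],[0,0,0]],[[-0.15,0.004,0],[0,0,0]],[[-0.15,0.004,0],[0,0,0]],[[-0.15,0.004,0],[0,0,0]],[[-0.15,0.004,0],[0,0,0]]]'

```text
time: 19.4
tool_pos: [0.5383, -0.0023, 0.0142]
tool_rot: [3.142, 0.0, 1.771]
contact_force: [-1.0, -0.4, -0.7]
opening: 0.0121
grip_force: 0.1
```

Emit:
send_rows --plan '[[[-0.15,0.004,0],[0,0,0]],[[-0.15,0.004,0],[0,0,0]],[[-0.15,0.004,0],[0,0,0]],[[-0.15,0.004,0],[0,0,0]],[[-0.15,0.004,0],[0,0,0]],[[-0.15,0.004,0],[0,0,0]],[[-0.15,0.004,0],[0,0,0]],[[-0.15,0.004,0],[0,0,0]],[[-0.15,0.004,0],[0,0,0]],[[-0.1,0.004,0],[0,0,0]]]'

```text
time: 20.65
tool_pos: [0.5464, -0.0376, 0.0142]
tool_rot: [-3.142, 0.0, 1.77]
contact_force: [-0.0, 0.2, -0.1]
opening: 0.0118
grip_force: 0.1
```

```bash
python3 -c "
from h import *
go(27,-69.5,14,1.5708)"
```

```text
t 20.65 plate xy [ 27.2 -31.8] z 14.2 yaw_pl 1.5700 F [-0.   0.2 -0.1] q6 -0.41
 turn [-0.      0.     -0.0005]  shift units [-1.506 -0.008  0.007]
```

Emit:
send_rows --plan '[[[-0.12,0.003,0],[0,0,0]],[[-0.12,0.003,0],[0,0,0]],[[-0.12,0.003,0],[0,0,0]],[[-0.12,0.003,0],[0,0,0]],[[-0.12,0.003,0],[0,0,0]],[[-0.12,0.003,0],[0,0,0]],[[-0.12,0.003,0],[0,0,0]],[[-0.12,0.003,0],[0,0,0]],[[-0.12,0.003,0],[0,0,0]],[[-0.1,0.003,0],[0,0,0]]]'

```text
time: 21.9
tool_pos: [0.553, -0.0663, 0.0142]
tool_rot: [3.142, 0.0, 1.771]
contact_force: [0.5, 0.3, 0.1]
opening: 0.0117
grip_force: 0.1
```

Emit:
send_rows --plan '[[[-0.06,0.002,0],[0,0,0]],[[-0.06,0.002,0],[0,0,0]],[[-0.04,0.002,0],[0,0,0]],[[-0.04,0.002,0],[0,0,0]],[[-0.04,0.002,0],[0,0,0]],[[-0.03,0,0],[0,0,0]],[[-0.03,0,0],[0,0,0]],[[-0.03,0,0],[0,0,0]],[[-0.03,0,0],[0,0,0]],[[0,0,0],[0,0,0]]]'

```text
time: 23.15
tool_pos: [0.5542, -0.0718, 0.0142]
tool_rot: [-3.141, -0.004, 1.77]
contact_force: [-0.7, 15.5, 4.3]
opening: 0.0121
grip_force: 7.3
```

```bash
python3 -c "
from h import *
go(27,-69.5,14,1.5708)"
```

```text
t 23.15 plate xy [ 28.  -66.9] z 14.2 yaw_pl 1.5700 F [-0.7 15.5  4.3] q6 -0.47
 turn [-0.0007 -0.0028 -0.0005]  shift units [-0.105 -0.04   0.008]
```

Emit:
send_rows --plan '[[[0.1,0,0],[0,0,0]],[[0.2,0,0],[0,0,0]],[[0.2,0,-0.3],[0,0,0]],[[0,0,-0.9],[0,0,0]],[[0,0,-1],[0,0,0]],[[-0.5,0,-1],[0,0,0]],[[-1,0,0],[0,0,0]],[[-1,0,0],[0,0,0]],[[-1,0,0],[0,0,0]],[[-1,0,0],[0,0,0]]]'

```text
time: 24.4
tool_pos: [0.5751, -0.1742, 0.0944]
tool_rot: [3.141, 0.0, 1.77]
contact_force: [0.3, 0.4, -1.1]
opening: 0.0121
grip_force: 0.0
```

Emit:
send_rows --plan '[[[-1,0,0],[0,0,0]],[[-0.5,0,0],[0,0,0]],[[0,0,0],[0,0,0]],[[0,0,0],[0,0,0]],[[0,0,0],[0,0,0]],[[0,0,0],[0,0,0]],[[0,0,0],[0,0,0]],[[0,0,0],[0,0,0]],[[0,0,0],[0,0,0]],[[0,0,0],[0,0,0]]]'

```text
time: 25.65
tool_pos: [0.5823, -0.2097, 0.0942]
tool_rot: [3.142, 0.0, 1.77]
contact_force: [-0.9, 0.0, -0.3]
opening: 0.0115
grip_force: 0.0
```

```bash
python3 - <<'E'
from h import *
state()
c=get_calibration("wrist");im,d=read_camera("wrist");cv2.imwrite("pics/w5.png",im)
k,s=np.cos(P[2]),np.sin(P[2])
pl=lambda x,y,z:[P[0]+(k*x-s*y)/1e3,P[1]+(s*x+k*y)/1e3,z/1e3]
uv=wproj([pl(27,-100,22)],c)[0]
x,y=np.clip(uv-[100,70],0,[312,244]).astype(int);print(uv,x,y)
cv2.imwrite("pics/c7.png",cv2.resize(im[y:y+140,x:x+200],None,fx=4,fy=4,interpolation=cv2.INTER_CUBIC))
E
```

```text
t 25.65 plate xy [  28.1 -207.6] z 94.2 yaw_pl 1.5701 F [-0.9  0.  -0.3] q6 -0.67
[252.45941227  63.0003899 ] 152 0
```

View pics/c7.png

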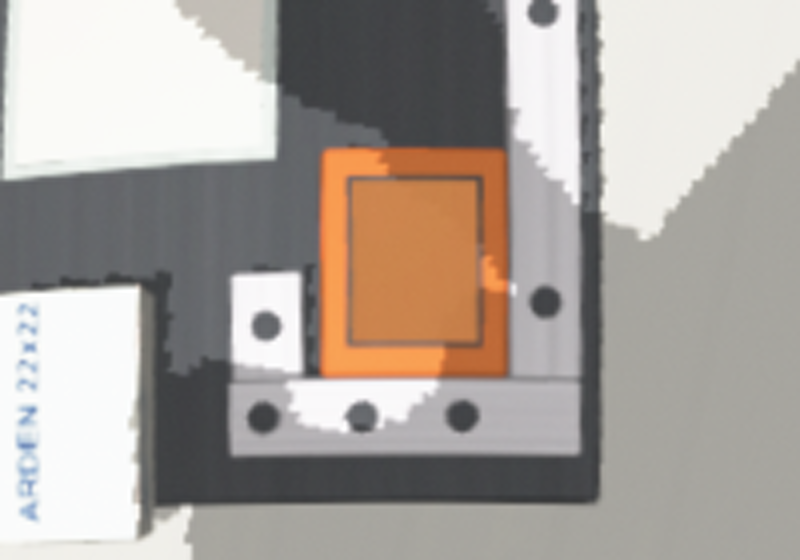

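The blank (320–508, 148–377) sits flush against the rail (x≈508) and the end stop (y≈378). The hand is clear, so I'll hand in.

```bash
python3 -c "
from cell import robot
print(robot.hand_in())"
```

```text
the job is handed in; nothing more can be done
None
```

I pushed the blank to the rail before the window and slid it along the rail into the corner pocket. The final picture shows it flush against the rail and the end stop. I checked it against the rail by camera before the window and at the end, not during the pass itself. The job was handed in at about 26 s with the hand clear.

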